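Unload the bench vise and stow the parts kit under the shelf

ROBOT

A 6-joint arm with a two-finger parallel gripper is mounted at the origin on the work surface. World frame = base frame: x ahead of the robot, y to its left, z up, the work surface at z = 0. Lengths are in m, angles in rad, forces in N, time in s.
With the tool pointing down it reaches from about 0.275 to 1 m from the base axis. Payload 8.4 kg.
Tool frame: the origin (TCP) lies between the finger pads; the fingertips stand 11 mm ahead of it and the grasp point (between the pads) lies 8 mm behind it (robot.nose_length is the distance from the TCP to the fingertips, in m); z points along the fingers, y is the line along which they close (so a half turn about z gives the same grasp; the last joint's range is limited). The gripper opens to 85 mm and grips with 20 to 120 N. Pads are 22 mm wide; open, the fingers measure 114 mm over their backs; the gripper's body (76 mm by 85 mm) begins 54 mm behind the grasp point. The pads swing forward as they close: fully open they stand 13 mm farther back than shut.
Start: joints at [1.242, 0.353, 1.633, -0, 1.155, -0.002], TCP at [0.201, 0.592, 0.242] pointing down, gripper open.
Joint ranges: [-2.63, 2.63], [-0.92, 2.1], [0.06, 2.66], [-1.3, 4.44], [0, 2.69], [-3.02, 3.02]. Speed limits (rad/s): [2.22, 2.22, 2.79, 3.14, 3.14, 3.14].

INTERFACE

Orientations are given as [roll, pitch, yaw] about the fixed x, y, z axes, in that order (R = Rz(yaw) Ry(pitch) Rx(roll)).
In Python, from cell import robot gives the robot as it stands.
- The arm moves only by the tool move_arm, never from a script. Its argument "targets" is one flat list of numbers, 5 for each row, row after row: the opening, from -1 (shut) to 1 (fully open), then the shift along the tool's x, y, z as a fraction of full scale, then the turn about the tool's z as a fraction of full scale. In form: [gripper, dx, dy, dz, yaw, gripper, dx, dy, dz, yaw, ...]. A call has 1 to 20 rows; each row shifts and turns the commanded pose from where the row before left it, along the tool's axes as they then stand; what a row does not reach is not made up. Full scale, the value 1, is 2 cm for a shift and 0.12 rad for a turn. A row lasts 1/8 s, in which the tool goes at most 62.5 mm and 10.7 degrees, less where a joint would pass 70% of its speed; a pose out of reach is approached as far as the arm can. A call with a number of a shift or a turn outside -1 to 1 is refused whole. A call with a gripper value outside its range is refused whole. The fingers move at their own pace and stop on an object; "grip_force" is the grip in N (left out, the last holds). Time passes only in rows, so rows that do not move let the fingers close. It gives the time, the measured TCP pose, the force, the opening and the grip force at its end, in the units of the state.
- robot.state(): the state, without advancing time (a new reading comes with each control period).
- robot.read_camera(name): name is "scene" or "top" or "wrist"; returns a dict with "image" (400x640x3 uint8, red, green, blue), "intrinsics" (3x3 intrinsics, pixels), "dist" ([k1, k2, p1, p2, k3] as OpenCV has them; the pictures are not rectified), "pose" (4x4, takes a point from camera to world coordinates). Camera axes: x right, y down, z forward; pixel columns grow to the right and rows downward; lengths in m; the calibration is good to about 2 mm. A picture is of the moment at which its call begins. There is no depth.
- robot.hand_in(): hands the job in; it is judged then, once.
Trained networks look in a picture, given as the dict that the camera call returned (one of the last four; its "shot" number tells which), for a name from the list of things; names that differ only in an ending like _2 or _b are one class to them, and where a whole thing is asked for, a point or a joint stands for the part that bears it (a point fixed in the world has none). Each returns a list of dicts, best first, with "conf" (0 to 1); they miss things now and then, are a little off and sometimes report something else, mostly with a low value. They report only what shows in the picture. A call takes as long as a camera call. They do not tell look-alikes from the thing itself.
- robot.masks_of(picture, target): "region" (400x640 bool, what is visible of it) and "centre" ([column, row] in pixels, amid what is visible of it).
The state is a dict: "time_s": time; "q": joint angles; "joint_vel": joint speeds; "effort": joint torques, N m; "ee_pos": TCP position; "ee_rot": TCP orientation; "wrist_force": force on the tool from outside, world axes, zero at the start; "ft_torque": the same for the moment, N m; "gripper_width": finger opening in m; "finger_force": force on a finger pad.
Only numpy, scipy, OpenCV 4.12 (cv2) and the standard library are available. Lean on these libraries where they do the work, as an engineer would, in place of code of your own. Each camera call takes 0.05 s, during which the arm holds its last target. There are 200 camera calls.

TASK

Collect the amplifier kit in the yellow tray: slide the vise jaw open and lift the finished heat-sink block out, and add every bracket that hangs on the peg stand and every black choke standing on the mat (how many there are varies), with the block standing upright on its flange in the tray. When everything is in, push the tray fully home under the instrument shelf. Leave the vise with its jaw fully closed again, and leave the solder spool and the jar where they are.

Things in the scene. Friction and masses are not known exactly. Their poses are not given: they have to be found in the camera images.
- vise: blue bench vise, fixed to the bench. Origin on the bench under the middle of the clamped block; local z up. Its bed is 70 mm wide (local y), reaches from local x = -122 to +78 mm and its top is 25 mm high. The fixed jaw stands at local x = +28 to +53 mm, 80 mm wide, top 65 mm high. The sliding jaw opens towards local -x
- vise_jaw (a joint): opening of the sliding jaw in m: 0 fully closed (also when empty), 0.05 fully open; moves towards the vise's local -x, needs about 4 N, stays where it is left. Jaw body 25 mm thick, 80 mm wide, top 65 mm high. A lip on its face reaches about 8 mm over the flange of the block, so the block cannot be lifted until the jaw has opened by over 10 mm
- jaw_grip (a point): middle of the upright steel grip on the sliding jaw, 86 mm above the bench: a flat post 14 mm (vise x) by 24 mm (vise y), from 65 to 101 mm high, which may be pinched from above or pushed
- block: finished aluminium heat-sink block, 0.2 to 0.45 kg, origin at the centre of its underside, z up when upright. Flange 50 (local x) x 40 (local y) x 7 mm, on it a finned body 30 (x) x 40 (y) mm, total height 40 mm. It stands on the vise bed (25 mm high) between the jaws, its local axes parallel to the vise's; its 40 mm wide y faces are free to be gripped
- dock: fixed dock: two 10 mm high runners and a grey instrument shelf with a bench meter on it. Origin on the bench under the middle of the fully drawn-out tray (tray joint 0). The tray travels along local +y. The shelf reaches from local y = +130 to +370 mm and local x = -120 to +120 mm, underside 125 mm, top 143 mm; meter from local y = +210 mm on, top 217 mm high
- tray (a joint): travel of the tray in m: 0 fully drawn out, 0.20 fully home under the shelf; moves along the dock's local +y, needs about 3 N plus drag of 10 N per m/s, stays where it is left. It starts between 0 and 0.02
- tray_floor (a point): centre of the inner floor of the yellow tray, 14 mm above the bench; axes parallel to the dock's. The tray is open-topped, 190 (local x) x 210 (local y) mm outside, walls 4 mm thick, rim 30 mm above this floor
- tray_handle (a point): middle of the tray's steel handle bar (10 mm thick, 80 mm long along local x) 30 mm outside the tray's -y wall, 38 mm above the bench; push on it towards local +y from above
- stand: fixed peg stand, origin on the bench below its bar; base 90 x 210 x 12 mm, posts at local y = -90 and +90 mm, wooden bar top 212 mm high. Three round steel pegs 7 mm thick point to local -x at axis height 200 mm, at local y = -75, 0 and +75 mm; they end at local x = -65 mm with a tip turned up 8 mm (tip top 211.5 mm high)
- bracket0: aluminium bracket, 42-80 g, origin at centre of its foot's underside, z up. Foot 36x36x6 mm; on its middle an upright plate 36 wide (local y), 6 thick (x), to 65 mm height; window 20 wide, from 30 to 57 mm height. Its window hangs on a stand peg, about 40 mm from the bar, plate square to the peg: raise 10-18 mm, then draw 40 mm or more along the stand's -x. Pinch the 36 mm width. May be absent
- bracket1: aluminium bracket, 42-80 g, origin at centre of its foot's underside, z up. Foot 36x36x6 mm; on its middle an upright plate 36 wide (local y), 6 thick (x), to 65 mm height; window 20 wide, from 30 to 57 mm height. Its window hangs on a stand peg, about 40 mm from the bar, plate square to the peg: raise 10-18 mm, then draw 40 mm or more along the stand's -x. Pinch the 36 mm width. May be absent
- bracket2: aluminium bracket, 42-80 g, origin at centre of its foot's underside, z up. Foot 36x36x6 mm; on its middle an upright plate 36 wide (local y), 6 thick (x), to 65 mm height; window 20 wide, from 30 to 57 mm height. Its window hangs on a stand peg, about 40 mm from the bar, plate square to the peg: raise 10-18 mm, then draw 40 mm or more along the stand's -x. Pinch the 36 mm width. May be absent
- choke0: black potted choke, 85 to 170 g, origin at the centre of its underside, z up. Body 40 (local x) x 34 (local y) x 28 mm high, top plate 1.5 mm, steel ears at the foot 52 (x) x 22 (y) x 5 mm. Stands on the mat.
- choke1: black potted choke, 85 to 170 g, origin at the centre of its underside, z up. Body 40 (local x) x 34 (local y) x 28 mm high, top plate 1.5 mm, steel ears at the foot 52 (x) x 22 (y) x 5 mm. Stands on the mat. May be absent
- spool: solder spool, 48 mm diameter, 34 mm high, origin under its centre: leave alone
- jar: small amber jar, 48 mm diameter, 60 mm high, origin under its centre: leave alone
Not all that is in view belongs to the job. What is shaped like the choke0 but green or pink is not meant. What is shaped like the bracket1 but pink is not meant.

How it is judged:
On the way, in this order (a step that is already met when the one before it is completed fails the run):
1. the vise jaw is opened by more than 12 mm (value of joint vise_jaw above 0.012 m), for 0.2 s.
2. the block (upright), every bracket present and every choke present are in the tray (x of block in the frame of tray_floor between -0.091 and 0.091 m and y of block in the frame of tray_floor between -0.101 and 0.101 m and z of block in the frame of tray_floor between -0.01 and 0.05 m and x of bracket0 in the frame of tray_floor between -0.091 and 0.091 m and y of bracket0 in the frame of tray_floor between -0.101 and 0.101 m and z of bracket0 in the frame of tray_floor between -0.01 and 0.05 m and x of bracket1 in the frame of tray_floor between -0.091 and 0.091 m and y of bracket1 in the frame of tray_floor between -0.101 and 0.101 m and z of bracket1 in the frame of tray_floor between -0.01 and 0.05 m and x of bracket2 in the frame of tray_floor between -0.091 and 0.091 m and y of bracket2 in the frame of tray_floor between -0.101 and 0.101 m and z of bracket2 in the frame of tray_floor between -0.01 and 0.05 m and x of choke0 in the frame of tray_floor between -0.091 and 0.091 m and y of choke0 in the frame of tray_floor between -0.101 and 0.101 m and z of choke0 in the frame of tray_floor between -0.01 and 0.05 m and x of choke1 in the frame of tray_floor between -0.091 and 0.091 m and y of choke1 in the frame of tray_floor between -0.101 and 0.101 m and z of choke1 in the frame of tray_floor between -0.01 and 0.05 m and angle between block's own z axis and vertical below 0.2 rad), for 0.2 s.
At the end, for the whole second after the job is handed in: Tray fully home (joint above 0.19 of 0.20 m); the block (upright within 0.2 rad), every bracket and every choke present at rest in it: origins within 91 mm (x) and 101 mm (y) of its centre and less than 50 mm above its floor. Vise jaw closed (below 0.006 m) (all of step 2 and value of joint tray above 0.19 m and value of joint vise_jaw below 0.006 m and velocity of joint tray below 0.01 m/s and linear speed of each of block, bracket0, bracket1, bracket2, choke0, choke1 below 0.03 m/s); the robot touches nothing.
It fails at once if the solder spool is pushed more than 4 cm from its place (distance of spool from where it was at the start of the episode above 0.04 m).
It fails at once if the jar is pushed more than 4 cm from its place (distance of jar from where it was at the start of the episode above 0.04 m).
Of bracket0, bracket1, bracket2, choke1 only 2 to 4 are there at a start; the rules pass over those that are not, and their reading is None.
At some moment in a run one of choke0, choke1 may be knocked a few centimetres aside while the robot is not near it.
It also fails if it takes over 208 s, if anything falls off the work surface, if the arm or the gripper's body presses on something with over 40 N, if the wrist force passes 120 N, or if a joint passes its speed limit or range.

## Working session

There is one attempt and no reset: what is moved stays moved. The work goes in short steps, Python scripts to look and compute and a tool call to move; the robot and the scene stay as the last step left them, time stands still between calls to the robot, and variables do not carry over. Pictures are saved under pics/ and viewed, at most 17 in all, crops included, and the job is handed in when it is done.

Besides the shell and the picture viewer there is one more tool, called as name(argument=value, ...) on one line, values as JSON. move_arm: Moves the arm, as the interface text tells. Its arguments: {"type":"object","properties":{"targets":{"type":"array","items":{"type":"number"}},"grip_force":{"type":"number"}},"required":["targets"]}

```bash
mkdir -p pics; ls
python3 - <<'E'
from cell import robot
import cv2,numpy as np
s=robot.state();print({k:np.round(v,3).tolist() for k,v in s.items()})
for n in("scene","top"):
    p=robot.read_camera(n);cv2.imwrite(f"pics/{n}0.png",p["image"][:,:,::-1])
    print(n,np.round(p["intrinsics"],1).tolist(),p["dist"],np.round(p["pose"],3).tolist())
    for t in ["vise","block","dock","tray","tray_handle","stand","bracket0","choke0","spool","jar","jaw_grip"]:
        print(t,[(round(float(d["conf"]),2),np.round(d["centre"]).tolist(),int(d["region"].sum())) for d in robot.masks_of(p,t)])
E
```

```text
pics
{'time_s': 0.0, 'q': [1.242, 0.354, 1.634, 0.0, 1.155, -0.002], 'joint_vel': [-0.001, 0.0, -0.001, -0.0, -0.002, 0.001], 'effort': [-0.002, -60.525, -34.205, -0.0, 0.009, 0.0], 'ee_pos': [0.2, 0.591, 0.242], 'ee_rot': [-3.14, -0.0, 2.815], 'wrist_force': [0.254, -0.316, 0.572], 'ft_torque': [-0.011, 0.007, -0.018], 'finger_force': 0.0, 'gripper_width': 0.086}
scene [[437.5, 0.0, 319.8], [0.0, 437.5, 204.7], [0.0, 0.0, 1.0]] [-0.09752605  0.          0.          0.          0.        ] [[0.829, 0.36, -0.428, 1.042], [0.559, -0.529, 0.638, -0.699], [0.004, -0.768, -0.64, 0.809], [0.0, 0.0, 0.0, 1.0]]
vise [(0.85, [189.0, 293.0], 2859), (0.73, [409.0, 197.0], 204)]
block [(0.92, [196.0, 280.0], 364)]
dock [(0.98, [334.0, 157.0], 10836)]
tray [(0.71, [309.0, 212.0], 4438)]
tray_handle [(0.92, [311.0, 211.0], 4354)]
stand [(0.93, [382.0, 226.0], 3455), (0.73, [182.0, 288.0], 767)]
bracket0 [(0.88, [358.0, 204.0], 276), (0.86, [378.0, 288.0], 368), (0.64, [374.0, 186.0], 180), (0.62, [436.0, 214.0], 174), (0.53, [387.0, 171.0], 98)]
choke0 [(0.81, [229.0, 243.0], 273), (0.77, [285.0, 
[... 510 characters left out ...]
ise [(0.68, [470.0, 272.0], 2919), (0.47, [242.0, 162.0], 341)]
block [(0.61, [461.0, 274.0], 361), (0.38, [296.0, 245.0], 8210)]
dock [(0.89, [208.0, 253.0], 24046)]
tray [(0.68, [297.0, 245.0], 8241)]
tray_handle [(0.63, [298.0, 245.0], 8360)]
stand [(0.69, [282.0, 153.0], 3654)]
bracket0 [(0.81, [319.0, 161.0], 290), (0.64, [242.0, 161.0], 313), (0.64, [352.0, 123.0], 241), (0.62, [279.0, 156.0], 294), (0.52, [214.0, 129.0], 322)]
choke0 [(0.76, [360.0, 175.0], 326), (0.67, [392.0, 288.0], 327), (0.66, [393.0, 208.0], 338), (0.35, [279.0, 148.0], 3783)]
spool [(0.79, [200.0, 170.0], 418)]
jar [(0.74, [411.0, 154.0], 408), (0.28, [278.0, 156.0], 303)]
jaw_grip [(0.87, [478.0, 271.0], 732)]
```

View pics/scene0.png

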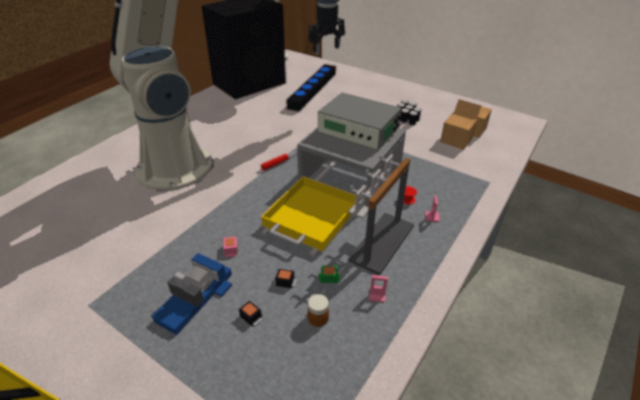

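View pics/top0.png

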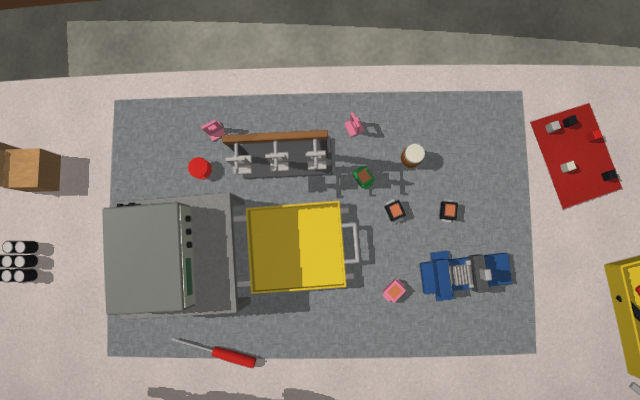

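The top view shows three brackets on the pegs at (237,158), (279,156) and (317,155). The black chokes with orange tops are at (396,210) and (449,211). Look-alikes to avoid are the green choke (363,176), the pink choke (395,291), and the pink brackets (213,129) and (353,124). The spool is at (200,168), the jar at (413,155), the vise at (465,275) with its jaw to the right (towards -y), and the tray at (297,247).

```bash
cat > lib.py <<'E'
import numpy as np,cv2
from cell import robot
def plane(p,pix,z):
    uv=cv2.undistortPoints(np.float64(pix).reshape(-1,1,2),p["intrinsics"],np.float64(p["dist"])).reshape(-1,2)
    T=np.array(p["pose"]);d=np.c_[uv,np.ones(len(uv))]@T[:3,:3].T
    return T[:3,3]+d*((z-T[2,3])/d[:,2])[:,None]
def proj(p,X):
    Ti=np.linalg.inv(np.array(p["pose"]))
    r,_=cv2.projectPoints(np.float64(X).reshape(-1,1,3),cv2.Rodrigues(Ti[:3,:3])[0],Ti[:3,3],np.float64(p["intrinsics"]),np.float64(p["dist"]))
    return r.reshape(-1,2)
def blobs(m,amin=30):
    n,l,st,c=cv2.connectedComponentsWithStats(m.astype(np.uint8))
    return [(l==i) for i in range(1,n) if st[i,4]>=amin]
def rect(p,m,z):
    """min-area rectangle of a mask laid on the plane at height z (mm, deg)"""
    q=np.argwhere(m)[:,::-1];P=plane(p,q,z)[:,:2]*1000
    r=cv2.minAreaRect(P.astype(np.float32));return np.round(r[0]),np.round(r[1]),round(r[2],1),np.round(P.mean(0),1)
def hsv(p): return cv2.cvtColor(p["image"],cv2.COLOR_RGB2HSV)
def crop(p,c,w,h,f,name):
    x,y=c;im=p["image"][max(0,y-h//2):y+h//2,max(0,x-w//2):x+w//2,::-1]
    cv2.imwrite(f"pics/{name}.png",cv2.resize(im,None,fx=f,fy=f,interpolation=cv2.INTER_CUBIC))
E
python3 - <<'E'
from lib import *
p=robot.read_camera("top");H=hsv(p);im=p["image"]
np.set_printoptions(suppress=True)
def show(n,m,z,a=30):
    for b in blobs(m,a): print(n,np.round(np.argwhere(b).mean(0)[::-1]),b.sum(),*rect(p,b,z))
h,s,v=[H[...,i].astype(int) for i in range(3)]
show("orange",(h>4)&(h<14)&(s>90)&(v>110)&(v<230),.0295)
show("yellow",(h>20)&(h<32)&(s>150)&(v>70),.044,2000)
show("bar",(h>5)&(h<18)&(s>110)&(v<150)&(v>60),.212,60)
show("blue",(h>100)&(h<120)&(s>140),.025,60)
show("red",((h>175)|(h<4))&(s>200)&(v>120),.034,60)
a=cv2.resize(im[110:200,190:390,::-1],None,fx=3.9,fy=3.9,interpolation=cv2.INTER_CUBIC)
b=cv2.resize(im[190:315,380:525,::-1],None,fx=3.9,fy=3.9,interpolation=cv2.INTER_CUBIC)
cv2.imwrite("pics/stand.png",a);cv2.imwrite("pics/vise.png",b)
E
```

```text
orange [363. 176.] 86 [ 672. -112.] [24. 19.] 32.2 [ 672.8 -111.4]
orange [395. 210.] 118 [ 594. -182.] [26. 22.] 25.1 [ 593.8 -181.6]
orange [450. 210.] 120 [ 592. -304.] [20. 27.] 87.7 [ 592.2 -304.2]
orange [394. 291.] 112 [ 413. -175.] [20. 24.] 43.6 [ 413.3 -174.9]
yellow [295. 247.] 8080 [515.  44.] [189. 209.] 3.5 [513.8  43.3]
yellow [627. 307.] 2571 [ 343. -690.] [ 84. 273.] 87.7 [ 363.4 -701.1]
bar [32.  3.] 467 [1019.  550.] [224.  21.] 84.4 [1026.3  580.9]
bar [275. 137.] 822 [720.  66.] [ 18. 197.] 1.7 [720.6  64.9]
bar [ 33. 170.] 1320 [671. 556.] [148.  85.] 80.3 [668.9 545.2]
bar [407. 161.] 93 [ 671. -181.] [36. 21.] 49.6 [ 670.2 -178.7]
bar [364. 176.] 97 [644. -99.] [20. 16.] 32.2 [644.3 -98.8]
blue [438. 275.] 1207 [ 449. -276.] [ 96. 112.] 68.1 [ 446.9 -274.8]
blue [498. 268.] 639 [ 457. -410.] [69. 53.] 5.3 [ 458.1 -412. ]
blue [459. 287.] 65 [ 419. -322.] [34.  9.] 88.7 [ 418.8 -320.9]
red [576. 158.] 3016 [ 715. -607.] [211. 154.] 17.0 [ 707.5 -605.4]
red [199. 167.] 321 [698. 264.] [50. 44.] 88.8 [698.7 265.7]
red [233. 357.] 355 [271. 185.] [95. 19.] 73.4 [271.4 184.7]
```

View pics/stand.png

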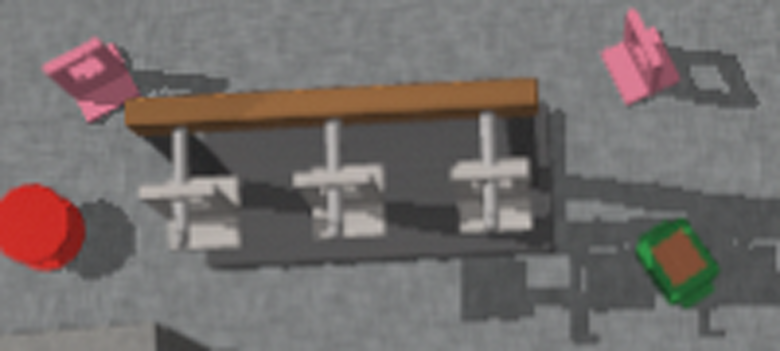

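View pics/vise.png

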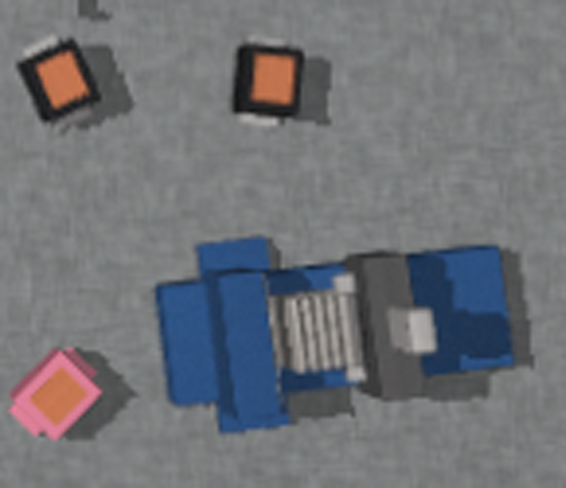

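Job chokes are the two black ones at (396,210) and (449,211), and the crop confirms that the green and pink ones are different. The vise crop shows the jaw's grey post at crop (412,330) and the block's fins at crop (320,330). I'll go over the vise for a wrist view.

move_arm(targets=[1,0,0,-0.4,0.943,1,0,0,-0.4,0.943,1,0,0,-0.4,0.943,1,0,0,-0.4,0.943,1,0,0,-0.4,0.943,1,0,0,-0.4,0.943,1,0,0,-0.4,0.943,1,0,0,-0.4,0.943,1,0,0,-0.4,0.943,1,0,0,-0.4,0.943,1,0,0,-0.4,0.943])

```text
time_s: 2.62
ee_pos: [0.2006, 0.5919, 0.3305]
ee_rot: [-3.142, 0.0, 1.566]
wrist_force: [-0.2, 0.4, -0.6]
gripper_width: 0.0852
finger_force: 0.0
```

move_arm(targets=[1,-1,0.25,0,0,1,-1,0.25,0,0,1,-1,0.25,0,0,1,-1,0.25,0,0,1,-1,0.25,0,0,1,-1,0.25,0,0,1,-1,0.25,0,0,1,-1,0.25,0,0,1,-1,0.25,0,0,1,-1,0.25,0,0,1,-1,0.25,0,0,1,-1,0.25,0,0,1,-1,0.25,0,0,1,-1,0.25,0,0,1,-1,0.25,0,0,1,-1,0.25,0,0,1,-1,0.25,0,0,1,-1,0.25,0,0,1,-1,0.25,0,0,1,-1,0.25,0,0])

```text
time_s: 5.12
ee_pos: [0.3004, 0.1906, 0.3303]
ee_rot: [3.141, -0.0, 1.57]
wrist_force: [0.3, 0.6, -0.2]
gripper_width: 0.0854
finger_force: 0.0
```

move_arm(targets=[1,-1,0.25,0,0,1,-1,0.25,0,0,1,-1,0.25,0,0,1,-1,0.25,0,0,1,-1,0.25,0,0,1,-1,0.25,0,0,1,-1,0.25,0,0,1,-1,0.25,0,0,1,-1,0.25,0,0,1,-1,0.25,0,0,1,-1,0.25,0,0,1,-1,0.25,0,0,1,-1,0.25,0,0,1,-1,0.25,0,0,1,-1,0.25,0,0,1,-1,0.25,0,0,1,-1,0.25,0,0,1,-1,0.25,0,0,1,-1,0.25,0,0,1,-1,0.25,0,0])

```text
time_s: 7.62
ee_pos: [0.4, -0.2094, 0.3303]
ee_rot: [3.141, -0.0, 1.57]
wrist_force: [-0.6, 1.1, 0.2]
gripper_width: 0.0851
finger_force: 0.0
```

move_arm(targets=[1,-1,0.25,0,0,1,-1,0.25,0,0,1,-1,0.25,0,0,1,-1,0.25,0,0,1,0,0,0,0])

```text
time_s: 8.25
ee_pos: [0.4203, -0.2897, 0.33]
ee_rot: [-3.141, -0.0, 1.569]
wrist_force: [0.2, 0.5, -0.4]
gripper_width: 0.0852
finger_force: 0.0
```

Run:
```python
from lib import *
p=robot.read_camera("wrist");cv2.imwrite("pics/w1.png",p["image"][:,:,::-1]);s=robot.state()
print(s["time_s"],s["ee_pos"],s["ee_rot"],s["q"]);print(np.round(p["pose"],3),p["intrinsics"][0],p["dist"])
for t in ["vise","block","jaw_grip","choke0"]:
  for d in robot.masks_of(p,t): print(t,d["conf"],d["centre"])
```

```text
8.3 [ 0.41999563 -0.28878349  0.32998964] [-3.14109395e+00 -5.59515302e-04  1.56913281e+00] [-6.05404759e-01  9.38279115e-02  1.76808077e+00  1.85230903e-04
  1.28041217e+00 -6.03794483e-01]
[[ 1.    -0.003 -0.001  0.42 ]
 [-0.003 -0.954 -0.299 -0.213]
 [-0.001  0.299 -0.954  0.461]
 [ 0.     0.     0.     1.   ]] [319.82399003   0.         319.93798439] [-0.061791  0.        0.        0.        0.      ]
vise 0.76 [320.2, 179.6]
block 0.77 [340.5, 176.3]
block 0.28 [324.2, 180.6]
jaw_grip 0.94 [342.5, 208.8]
choke0 0.84 [447.9, 72.6]
choke0 0.76 [513.0, 19.7]
choke0 0.75 [438.3, 166.8]
choke0 0.56 [311.8, 69.3]
choke0 0.48 [324.3, 181.0]
```

View pics/w1.png

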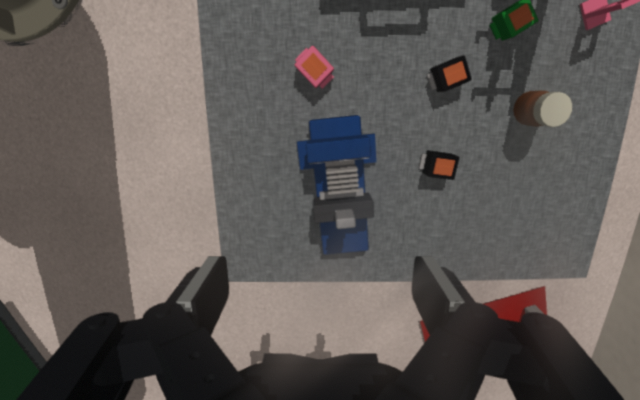

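The wrist view shows the vise with its bed corners at (308,122), (360,117), (323,253) and (368,250), and the post top at (344,215). The black chokes are at (452,73) and (440,165).

```bash
cat > fit.py <<'E'
from lib import *
from scipy.optimize import least_squares
def fit(obs,x0):
    """obs: (picture, local xyz, pixel); returns x,y,yaw and residuals"""
    def f(v):
        c,s=np.cos(v[2]),np.sin(v[2]);out=[]
        for p,L,uv in obs:
            X=[v[0]+c*L[0]-s*L[1],v[1]+s*L[0]+c*L[1],L[2]]
            out.append(proj(p,[X])[0]-uv)
        return np.ravel(out)
    r=least_squares(f,x0,loss="soft_l1");return r.x,np.round(r.fun.reshape(-1,2),1).tolist()
E
python3 - <<'E'
from fit import *
w=robot.read_camera("wrist");t=robot.read_camera("top")
C=lambda a,b:(a/3.9+380,b/3.9+190)
S=lambda a,b:(a/3.9+190,b/3.9+110)
bed=[(.078,.035,.025),(.078,-.035,.025),(-.122,.035,.025),(-.122,-.035,.025)]
ow=[(w,L,u) for L,u in zip(bed,[(308,122),(360,117),(323,253),(368,250)])]
ot=[(t,L,u) for L,u in zip(bed,[C(172,405),C(155,287),C(515,367),C(498,247)])]
for o in (ow,ot,ow+ot): print("vise",*fit(o,[.44,-.33,1.6]))
for n,pts in (("w",[(344,215)]),("t",[C(412,330)])):
    print("post",plane(w if n=="w" else t,pts,.101))
print("blocktop w",plane(w,[(342,177)],.065),"t",plane(t,[C(320,330)],.065))
# chokes
H=hsv(w);m=(H[...,0]>4)&(H[...,0]<14)&(H[...,1]>130)&(H[...,2]>110)
for b in blobs(m,60): print("w",np.argwhere(b).mean(0)[::-1],b.sum(),*rect(w,b,.0295))
# stand: bar top corners; pegs in top
bar=[(t,(0,y,.212),u) for y,u in((.1,S(126,113)),(-.1,S(538,95)))]
print("barpts",plane(t,[S(126,101),S(536,80),S(128,131),S(538,108)],.212).round(3).tolist())
print("platetop",plane(t,[S(140,190),S(238,181),S(294,179),S(382,168),S(452,171),S(528,160)],.2035+.008-.0).round(3).tolist())
print("tray",plane(t,[(246,208),(339,202),(346,286),(250,293)],.044).round(3).tolist())
E
```

```text
vise [ 0.44598655 -0.31370548  1.670971  ] [[-0.3, -0.8], [0.1, -1.1], [-0.4, 2.9], [0.6, 1.6]]
vise [ 0.44581028 -0.31605989  1.66171482] [[0.0, 0.6], [0.7, -0.5], [-0.5, 0.1], [-0.2, -0.2]]
vise [ 0.44587571 -0.31469543  1.66747228] [[-0.2, -0.1], [0.2, -0.3], [-0.8, 3.4], [0.3, 2.3], [-0.5, 0.8], [-0.0, -0.3], [-1.0, -0.3], [-0.9, -0.5]]
post [[ 0.44838535 -0.3445083   0.101     ]]
post [[ 0.45116065 -0.35499954  0.101     ]]
blocktop w [[ 0.44760484 -0.30637872  0.065     ]] t [[ 0.44935446 -0.3163711   0.065     ]]
w [314.22580645  67.73900293] 341 [ 413. -173.] [20. 25.] 46.1 [ 412.5 -172.8]
w [454.696793    74.79883382] 343 [ 593. -180.] [26. 22.] 23.6 [ 592.8 -179.8]
w [443.71480144 168.04693141] 277 [ 591. -302.] [21. 25.] 83.1 [ 591.1 -302. ]
barpts [[0.725, 0.164, 0.212], [0.73, -0.033, 0.212], [0.71, 0.163, 0.212], [0.717, -0.034, 0.212]]
platetop [[0.681, 0.157, 0.212], [0.684, 0.109, 0.212], [0.685, 0.083, 0.212], [0.689, 0.04, 0.212], [0.687, 0.007, 0.212], [0.692, -0.029, 0.212]]
tray [[0.602, 0.153, 0.044], [0.612, -0.055, 0.044], [0.427, -0.067, 0.044], [0.414, 0.144, 0.044]]
```

move_arm(targets=[1,-0.8,0.37,0.9,0,1,-0.8,0.37,0.9,0,1,-0.8,0.37,0.9,0,1,-0.8,0.37,0.9,0,1,0,0,0,-0.79,1,0,0,1,0,1,0,0,1,0,1,0,0,1,0,1,0,0,1,0,1,0,0,1,0,1,0,0,1,0,1,0,0,1,0,1,0,0,1,0,1,0,0,0.55,0,1,0,0,0,0])

```text
time_s: 10.48
ee_pos: [0.4493, -0.3519, 0.0869]
ee_rot: [-3.141, -0.001, 1.665]
wrist_force: [-0.7, 0.4, 0.7]
gripper_width: 0.0851
finger_force: 0.0
```

move_arm(targets=[-1,0,0,0,0,-1,0,0,0,0,-1,0,0,0,0,-1,0,0,0,0,-1,0,0,0,0,-1,0,0,0,0], grip_force=30)

```text
time_s: 11.22
ee_pos: [0.4506, -0.3526, 0.088]
ee_rot: [3.14, 0.001, 1.665]
wrist_force: [5.5, 1.3, 4.1]
gripper_width: 0.0229
finger_force: 34.9
```

move_arm(targets=[-1,-0.22,0,0,0,-1,-0.22,0,0,0,-1,-0.22,0,0,0,-1,-0.22,0,0,0,-1,-0.22,0,0,0,-1,-0.22,0,0,0,-1,-0.22,0,0,0,-1,-0.22,0,0,0,-1,-0.22,0,0,0,-1,-0.22,0,0,0,-1,0,0,0,0,-1,0,0,0,0])

```text
time_s: 12.72
ee_pos: [0.455, -0.3964, 0.088]
ee_rot: [3.139, 0.001, 1.665]
wrist_force: [6.2, 1.7, 3.1]
gripper_width: 0.0231
finger_force: 34.9
```

move_arm(targets=[1,0,0,0,0,1,0,0,0,0,1,0,0,0,0,1,0,0,0,0,1,0,0,-1,0,1,0,0,-1,0,1,0,0,-1,0])

```text
time_s: 13.6
ee_pos: [0.4535, -0.396, 0.1478]
ee_rot: [-3.141, -0.0, 1.665]
wrist_force: [-0.1, -0.2, 0.3]
gripper_width: 0.0853
finger_force: 0.0
```

Run:
```python
from lib import *
t=robot.read_camera("top");s=robot.state();print(s["time_s"],s["ee_pos"])
w=robot.read_camera("wrist")
a=cv2.resize(t["image"][190:315,380:525,::-1],None,fx=2.7,fy=2.7,interpolation=cv2.INTER_CUBIC)
b=cv2.resize(w["image"][:,130:500,::-1],None,fx=.84375,fy=.84375)
cv2.imwrite("pics/v2.png",np.hstack([a[:337],b[:337]]))
for p in(t,w):
  for d in robot.masks_of(p,"block"): print(d["conf"],d["centre"],plane(p,[d["centre"]],.065))
```

```text
13.65 [ 0.45457704 -0.39698421  0.15044849]
0.76 [461.4, 274.1] [[ 0.45048491 -0.31499486  0.065     ]]
0.64 [322.1, 87.2] [[ 0.44816294 -0.31365987  0.065     ]]
```

View pics/v2.png

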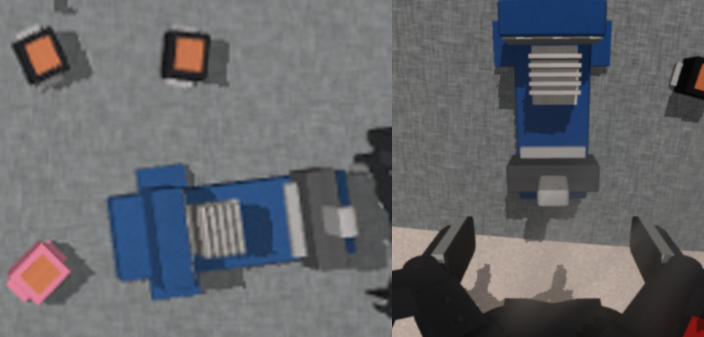

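The jaw is open about 44 mm and the block still stands against the fixed jaw at about (.447,-.315). Next I'll grip the block.

move_arm(targets=[1,1,0,0,0,1,1,0,0,0,1,1,0,0,0,1,1,0,0,0,1,0.1,0,0,0,0.6,0,0,1,0,0.6,0,0,1,0,0.6,0,0,1,0,0.6,0,0,1,0,0.6,0,0,1,0,0.6,0,0,0.05,0,0.6,0,0,0,0])

```text
time_s: 15.3
ee_pos: [0.4463, -0.3148, 0.0468]
ee_rot: [3.141, 0.0, 1.665]
wrist_force: [-0.0, -0.2, -0.2]
gripper_width: 0.0684
finger_force: 0.0
```

move_arm(targets=[-1,0,0,0,0,-1,0,0,0,0,-1,0,0,0,0,-1,0,0,0,0,-1,0,0,0,0], grip_force=50)

```text
time_s: 15.92
ee_pos: [0.4468, -0.315, 0.0474]
ee_rot: [3.14, 0.001, 1.665]
wrist_force: [0.8, 0.8, 5.4]
gripper_width: 0.0393
finger_force: 51.1
```

move_arm(targets=[-1,0,0,-0.3,0,-1,0,0,-0.6,0,-1,0,0,-1,0,-1,0,0,-1,0,-1,0,0,-1,0,-1,0,0,-1,0,-1,0,0,-1,0])

```text
time_s: 16.8
ee_pos: [0.4457, -0.3143, 0.1656]
ee_rot: [3.142, 0.0, 1.665]
wrist_force: [0.0, 0.2, -3.2]
gripper_width: 0.0393
finger_force: 50.8
```

move_arm(targets=[-1,0.97,0.1,0,0,-1,0.97,0.1,0,0,-1,0.97,0.1,0,0,-1,0.97,0.1,0,0,-1,0.97,0.1,0,0,-1,0.97,0.1,0,0,-1,0.97,0.1,0,0,-1,0.97,0.1,0,0,-1,0.97,0.1,0,0,-1,0.97,0.1,0,0,-1,0.97,0.1,0,0,-1,0.97,0.1,0,0,-1,0.97,0.1,0,0,-1,0.97,0.1,0,0,-1,0.97,0.1,0,0,-1,0.97,0.1,0,0,-1,0.97,0.1,0,0,-1,0.97,0.1,0,0,-1,0.97,0.1,0,0,-1,0.97,0.1,0,0])

```text
time_s: 19.3
ee_pos: [0.4491, 0.0768, 0.1643]
ee_rot: [3.141, 0.0, 1.665]
wrist_force: [0.7, 0.4, -3.8]
gripper_width: 0.0396
finger_force: 51.0
```

move_arm(targets=[-1,0,0,0,-0.985,-1,0,0,0,-0.985,-1,0,0,0,-0.985,-1,0,0,0,-0.985,-1,0,0,0,-0.985,-1,0,0,0,-0.985,-1,0,0,0,-0.985,-1,0,0,0,-0.985,-1,0,0,0,-0.985,-1,0,0,0,-0.985,-1,0,0,0,-0.985,-1,0,0,0,-0.985,-1,0,0,0,-0.985,-1,0,0,0,0])

```text
time_s: 21.05
ee_pos: [0.4491, 0.0761, 0.1643]
ee_rot: [3.142, 0.0, -3.082]
wrist_force: [0.5, -0.4, -2.6]
gripper_width: 0.039
finger_force: 50.8
```

Run:
```python
from lib import *
w=robot.read_camera("wrist");t=robot.read_camera("top");s=robot.state();print(s["time_s"],s["ee_pos"],s["ee_rot"],w["pose"][:3,3])
a=cv2.resize(t["image"][110:310,180:430,::-1],None,fx=1.6,fy=1.6,interpolation=cv2.INTER_CUBIC)
b=cv2.resize(w["image"][:,:,::-1],None,fx=.625,fy=.625)
b=np.vstack([b,np.zeros((70,400,3),np.uint8)])
cv2.imwrite("pics/p3.png",np.hstack([a,b]))
```

```text
21.15 [0.44917874 0.07592607 0.16429955] [-3.14157993e+00  2.23916296e-05 -3.08421481e+00] [0.37281132 0.07141918 0.29503481]
```

View pics/p3.png

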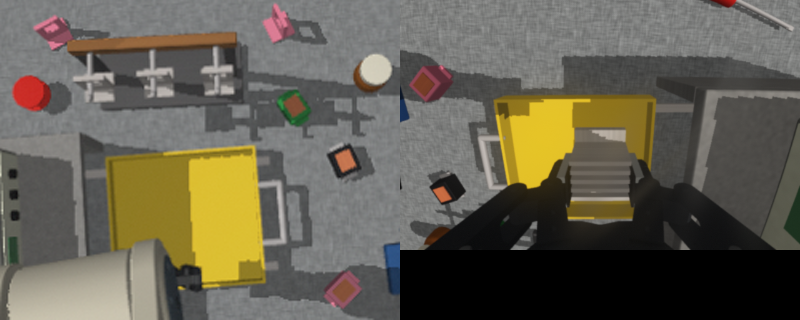

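The left picture shows the tray empty, with the block held over its near +y part. I'll lower it.

move_arm(targets=[-1,0,0,1,0,-1,0,0,1,0,-1,0,0,1,0,-1,0,0,1,0,-1,0,0,1,0,-1,0,0,0.8,0,-1,0,0,0.3,0,-1,0,0,0.2,0,-1,0,0,0,0])

```text
time_s: 22.28
ee_pos: [0.4495, 0.0757, 0.0385]
ee_rot: [3.142, 0.0, -3.082]
wrist_force: [0.2, 0.1, -3.4]
gripper_width: 0.039
finger_force: 50.8
```

move_arm(targets=[0.3,0,0,0,0,0.3,0,0,0,0,0.3,0,0,0,0,0.3,0,0,0,0,0.3,0,0,-1,0,0.3,0,0,-1,0,0.3,0,0,-1,0,0.3,0,0,-1,0,0.3,0,0,-1,0,0.3,0,0,-1,0,0.3,0,0,-1,0,0.3,0,0,-1,0])

```text
time_s: 23.78
ee_pos: [0.4492, 0.0756, 0.1989]
ee_rot: [-3.142, -0.0, -3.082]
wrist_force: [-0.3, -0.6, -0.3]
gripper_width: 0.0558
finger_force: 0.0
```

move_arm(targets=[0.5,-0.46,-0.945,0,0,0.5,-0.46,-0.945,0,0,0.5,-0.46,-0.945,0,0,0.5,-0.46,-0.945,0,0,0.5,-0.46,-0.945,0,0,0.5,-0.46,-0.945,0,0,0.5,-0.46,-0.945,0,0,0.5,-0.46,-0.945,0,0,0.5,-0.46,-0.945,0,0,0.5,-0.46,-0.945,0,0,0.5,-0.46,-0.945,0,0,0.5,-0.46,-0.945,0,0,0.5,-0.46,-0.945,0,0,0.5,-0.46,-0.945,0,0,0.5,0,0,0,-0.785,0.5,0,0,0,-0.785,0.5,0,0,0,-0.785,0.5,0,0,0,-0.785,0.5,0,0,0,0])

```text
time_s: 26.15
ee_pos: [0.594, -0.1813, 0.1982]
ee_rot: [-3.142, -0.0, -2.706]
wrist_force: [0.0, 0.9, -0.4]
gripper_width: 0.0643
finger_force: 0.0
```

```bash
cat > look.py <<'E'
from lib import *
# block upright / tray check from top, chokes from wrist+top
w=robot.read_camera("wrist");t=robot.read_camera("top");s=robot.state();print(s["time_s"],s["ee_pos"],s["ee_rot"])
for n,p in(("w",w),("t",t)):
    H=hsv(p);m=(H[...,0]>4)&(H[...,0]<14)&(H[...,1]>110)&(H[...,2]>90)
    for b in blobs(m,80):
        P=plane(p,[np.argwhere(b).mean(0)[::-1]],.0295)[0]
        if .3<P[0]<.66 and -.5<P[1]<.2: print(n,np.argwhere(b).mean(0)[::-1].round(),b.sum(),*rect(p,b,.0295))
E
python3 look.py
python3 - <<'E'
from lib import *
t=robot.read_camera("top")
for d in robot.masks_of(t,"block"): print(d["conf"],d["centre"],plane(t,[d["centre"]],.054))
E
```

```text
26.25 [ 0.59393738 -0.18113382  0.19825293] [ 3.14158591e+00 -9.15566554e-06 -2.70719681e+00]
w [420.   6.] 354 [ 419. -168.] [12. 27.] 26.3 [ 418.4 -170.1]
w [204. 127.] 717 [ 591. -302.] [23. 27.] 81.9 [ 591.3 -301.8]
w [322. 182.] 634 [ 593. -179.] [26. 22.] 24.9 [ 593.  -179.6]
0.62 [286.3, 275.1] [[0.45338049 0.06260955 0.054     ]]
```

move_arm(targets=[0.5,0,0,1,0,0.5,0,0,1,0,0.5,0,0,1,0,0.5,0,0,1,0,0.5,0,0,1,0,0.5,0,0,1,0,0.5,0,0,1,0,0.5,0,0,1,0,0.5,0,0,0.9,0,0.5,0,0,0,0,-1,0,0,0,0,-1,0,0,0,0,-1,0,0,0,0,-1,0,0,0,0,-1,0,0,0,0], grip_force=40)

```text
time_s: 28.22
ee_pos: [0.5944, -0.181, 0.0212]
ee_rot: [-3.14, 0.001, -2.705]
wrist_force: [-0.3, -0.6, 6.3]
gripper_width: 0.033
finger_force: 41.7
```

move_arm(targets=[-1,0,0,-0.5,0,-1,0,0,-1,0,-1,0,0,-1,0,-1,0,0,-1,0,-1,0,0,-1,0,-1,0,0,-1,0,-1,0,0,0,0.785,-1,0,0,0,0.785,-1,0,0,0,0.785,-1,0,0,0,0.785,-1,0,0,0,0])

```text
time_s: 29.6
ee_pos: [0.5938, -0.1808, 0.1309]
ee_rot: [-3.141, 0.0, -3.081]
wrist_force: [-0.4, 0.7, -1.7]
gripper_width: 0.033
finger_force: 40.9
```

move_arm(targets=[-1,0.02,0.943,0,0,-1,0.02,0.943,0,0,-1,0.02,0.943,0,0,-1,0.02,0.943,0,0,-1,0.02,0.943,0,0,-1,0.02,0.943,0,0,-1,0.02,0.943,0,0,-1,0.02,0.943,0,0,-1,0.02,0.943,0,0,-1,0.02,0.943,0,0,-1,0.02,0.943,0,0,-1,0.02,0.943,0,0,-1,0.02,0.943,0,0,-1,0.02,0.943,0,0,-1,0,0,0,0])

```text
time_s: 31.48
ee_pos: [0.5722, 0.0839, 0.1303]
ee_rot: [3.141, 0.0, -3.08]
wrist_force: [0.1, -0.9, -1.8]
gripper_width: 0.0331
finger_force: 40.8
```

move_arm(targets=[-1,0,0,1,0,-1,0,0,1,0,-1,0,0,1,0,-1,0,0,1,0,-1,0,0,0.5,0,-1,0,0,0.2,0,-1,0,0,0,0,0.2,0,0,0,0,0.2,0,0,0,0,0.2,0,0,0,0,0.2,0,0,-1,0,0.2,0,0,-1,0,0.2,0,0,-1,0,0.2,0,0,-1,0,0.2,0,0,-1,0])

```text
time_s: 33.35
ee_pos: [0.5723, 0.0824, 0.1371]
ee_rot: [-3.142, 0.0, -3.082]
wrist_force: [0.7, -0.0, -0.3]
gripper_width: 0.0508
finger_force: 0.0
```

move_arm(targets=[0.5,0.01,-0.963,-0.1,0,0.5,0.01,-0.963,-0.1,0,0.5,0.01,-0.963,-0.1,0,0.5,0.01,-0.963,-0.1,0,0.5,0.01,-0.963,-0.1,0,0.5,0.01,-0.963,-0.1,0,0.5,0.01,-0.963,-0.1,0,0.5,0.01,-0.963,-0.1,0,0.5,0.01,-0.963,-0.1,0,0.5,0.01,-0.963,-0.1,0,0.5,0.01,-0.963,-0.1,0,0.5,0.01,-0.963,-0.1,0,0.5,0.01,-0.963,-0.1,0,0.5,0.01,-0.963,-0.1,0,0.5,0.01,-0.963,-0.1,0,0.5,0.01,-0.963,-0.1,0,0.5,0.01,-0.963,-0.1,0,0.5,0.01,-0.963,-0.1,0,0.5,0.01,-0.963,-0.1,0,0.5,0.01,-0.963,-0.1,0])

```text
time_s: 35.85
ee_pos: [0.5915, -0.3036, 0.1764]
ee_rot: [3.142, 0.0, -3.082]
wrist_force: [0.9, -0.1, -0.1]
gripper_width: 0.0641
finger_force: 0.0
```

move_arm(targets=[0.5,0,0,0,0.7,0.5,0,0,0,0.63,0.5,0,0,0,0])

```text
time_s: 36.22
ee_pos: [0.5914, -0.3029, 0.1763]
ee_rot: [3.142, -0.0, 3.042]
wrist_force: [1.1, -0.2, -0.3]
gripper_width: 0.0642
finger_force: 0.0
```

```bash
python3 look.py
```

```text
36.325 [ 0.59143153 -0.30265719  0.17630749] [-3.14158537e+00  2.92905252e-05  3.04350408e+00]
w [321. 188.] 732 [ 591. -302.] [22. 27.] 83.7 [ 591.2 -302.1]
t [449. 212.] 89 [ 589. -304.] [23. 22.] 78.1 [ 587.9 -303.6]
t [279. 220.] 117 [574.  81.] [23. 25.] 89.8 [573.9  81.5]
t [394. 291.] 112 [ 413. -175.] [20. 24.] 43.6 [ 413.3 -174.9]
```

move_arm(targets=[0.5,0,0,1,0,0.5,0,0,1,0,0.5,0,0,1,0,0.5,0,0,1,0,0.5,0,0,1,0,0.5,0,0,1,0,0.5,0,0,1,0,0.5,0,0,0.8,0,0.5,0,0,0,0,-1,0,0,0,0,-1,0,0,0,0,-1,0,0,0,0,-1,0,0,0,0,-1,0,0,0,0], grip_force=40)

```text
time_s: 38.08
ee_pos: [0.5921, -0.3027, 0.0214]
ee_rot: [-3.141, 0.002, 3.042]
wrist_force: [0.4, 0.5, 6.4]
gripper_width: 0.033
finger_force: 41.6
```

move_arm(targets=[-1,0,0,-0.5,0,-1,0,0,-1,0,-1,0,0,-1,0,-1,0,0,-1,0,-1,0,0,-1,0,-1,0,0,-1,0,-1,0,0,0,-0.7,-1,0,0,0,-0.63,-1,0,0,0,0])

```text
time_s: 39.2
ee_pos: [0.5915, -0.3023, 0.131]
ee_rot: [-3.141, 0.0, -3.082]
wrist_force: [-0.0, 0.1, -1.6]
gripper_width: 0.0329
finger_force: 40.9
```

move_arm(targets=[-1,0.142,0.964,0,0,-1,0.142,0.964,0,0,-1,0.142,0.964,0,0,-1,0.142,0.964,0,0,-1,0.142,0.964,0,0,-1,0.142,0.964,0,0,-1,0.142,0.964,0,0,-1,0.142,0.964,0,0,-1,0.142,0.964,0,0,-1,0.142,0.964,0,0,-1,0.142,0.964,0,0,-1,0.142,0.964,0,0,-1,0.142,0.964,0,0,-1,0.142,0.964,0,0,-1,0.142,0.964,0,0,-1,0.142,0.964,0,0,-1,0.142,0.964,0,0,-1,0.142,0.964,0,0,-1,0.142,0.964,0,0,-1,0.142,0.964,0,0])

```text
time_s: 41.7
ee_pos: [0.5114, 0.0805, 0.1303]
ee_rot: [3.142, 0.0, -3.082]
wrist_force: [-0.4, 0.1, -1.3]
gripper_width: 0.033
finger_force: 40.8
```

move_arm(targets=[-1,0,0,1,0,-1,0,0,1,0,-1,0,0,1,0,-1,0,0,1,0,-1,0,0,0.5,0,-1,0,0,0.2,0,-1,0,0,0,0,0.2,0,0,0,0,0.2,0,0,0,0,0.2,0,0,0,0,0.2,0,0,-1,0,0.2,0,0,-1,0,0.2,0,0,-1,0,0.2,0,0,-1,0,0.2,0,0,-1,0])

```text
time_s: 43.58
ee_pos: [0.5116, 0.0791, 0.1371]
ee_rot: [-3.142, 0.0, -3.082]
wrist_force: [0.2, 0.4, 0.6]
gripper_width: 0.0509
finger_force: 0.0
```

move_arm(targets=[0.2,0,0,-1,0,0.2,0,0,-1,0,0.2,0,0,-1,0,0.2,0,0,-1,0,0.2,0,0,-1,0,0.2,0,0,-1,0,0.2,0,0,-1,0,0.2,0,0,-1,0,0.2,0,0,-1,0,0.2,-1,-0.56,0,0,0.2,-1,-0.56,0,0,0.2,-1,-0.56,0,0,0.2,-1,-0.56,0,0,0.2,-1,-0.56,0,0,0.2,-1,-0.56,0,0,0.2,-1,-0.56,0,0,0.2,-1,-0.56,0,0,0.2,-0.5,-0.56,0,0,0.2,0,0,0,0])

```text
time_s: 45.95
ee_pos: [0.6877, -0.0125, 0.3151]
ee_rot: [-3.142, -0.001, -3.083]
wrist_force: [-0.6, -0.5, 0.2]
gripper_width: 0.0514
finger_force: 0.0
```

```bash
python3 look.py
python3 - <<'E'
from lib import *
w=robot.read_camera("wrist");t=robot.read_camera("top")
cv2.imwrite("pics/w4.png",w["image"][:,:,::-1])
for n,p in(("w",w),("t",t)):
  for d in robot.masks_of(p,"block"): print(n,"block",d["conf"],d["centre"],plane(p,[d["centre"]],.054))
E
```

```text
46.05 [ 0.6869272  -0.01143163  0.31577083] [ 3.14138311e+00 -9.65895145e-04 -3.08214716e+00]
w [409.  16.] 443 [509.  82.] [26. 22.] 2.0 [508.6  81.9]
w [405.  72.] 407 [572.  85.] [26. 23.] 4.0 [571.9  84.8]
t [394. 291.] 112 [ 413. -175.] [20. 24.] 43.6 [ 413.3 -174.9]
w block 0.23 [511.6, 61.4] [[0.55117712 0.20496912 0.054     ]]
t block 0.55 [498.6, 270.1] [[ 0.45636846 -0.40090449  0.054     ]]
```

View pics/w4.png

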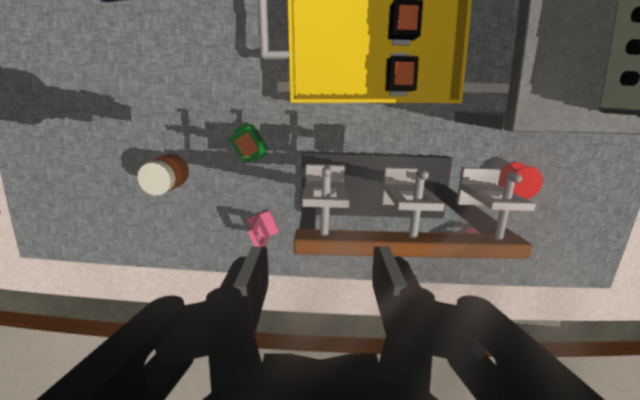

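The wrist view shows three brackets on the pegs: plate tops at about (326,203), (415,205) and (505,204), with peg tips at (325,172), (422,175) and (515,180). Both chokes stand upright in the tray.

Run:
```python
from lib import *
w=robot.read_camera("wrist")
im=w["image"][150:265,285:545,::-1];cv2.imwrite("pics/w5.png",cv2.resize(im,None,fx=3,fy=3,interpolation=cv2.INTER_CUBIC))
print("tips",plane(w,[(325,171),(422,174),(515,179)],.2115).round(4)[:,:2].tolist())
print("bar",plane(w,[(296,231),(524,237),(295,253),(530,257)],.212).round(4)[:,:2].tolist())
```

```text
tips [[0.662, -0.0089], [0.6598, 0.0647], [0.659, 0.1387]]
bar [[0.7119, -0.0289], [0.7068, 0.1583], [0.7314, -0.029], [0.7247, 0.1686]]
```

View pics/w5.png

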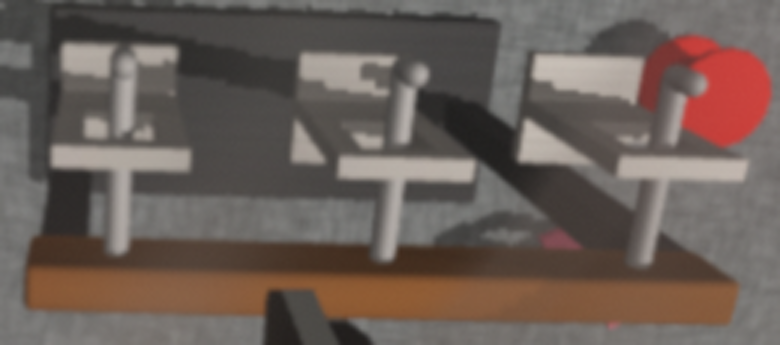

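Run:
```python
from lib import *
w=robot.read_camera("wrist")
c=lambda a,b:(285+a/3,150+b/3)
print(plane(w,[c(121,159),c(407,169),c(682,168)],.2115).round(4).tolist(),plane(w,[c(52,158),c(190,161),c(338,168),c(475,169)],.2115).round(4).tolist())
```

```text
[[0.6873, -0.0071, 0.2115], [0.6856, 0.0676, 0.2115], [0.681, 0.1419, 0.2115]] [[0.6881, -0.0249, 0.2115], [0.6868, 0.0108, 0.2115], [0.6864, 0.0495, 0.2115], [0.6846, 0.0857, 0.2115]]
```

move_arm(targets=[0.2,0,0.22,1,0,0.2,0,0,1,0,0.2,0,0,1,0,0.2,0,0,1,0,0.2,0,0,1,0,0.2,0,0,1,0,0.2,0,0,0.6,0,0.2,0,0,0,0,-1,0,0,0,0,-1,0,0,0,0,-1,0,0,0,0,-1,0,0,0,0], grip_force=30)

```text
time_s: 47.85
ee_pos: [0.6875, -0.0069, 0.1849]
ee_rot: [-3.142, 0.001, -3.082]
wrist_force: [1.0, 0.0, 2.7]
gripper_width: 0.0351
finger_force: 30.8
```

move_arm(targets=[-1,0,0,-0.35,0,-1,0,0,-0.35,0,-1,0,0,0,0,-1,0.5,0,0,0,-1,0.5,0,0,0,-1,0.5,0,0,0,-1,0.5,0,0,0,-1,0.5,0,0,0,-1,0.5,0,0,0,-1,0,0,0,0])

```text
time_s: 49.1
ee_pos: [0.6265, -0.0105, 0.1984]
ee_rot: [3.142, -0.0, -3.082]
wrist_force: [1.0, 0.1, -0.7]
gripper_width: 0.0356
finger_force: 30.7
```

Run:
```python
from lib import *
s=robot.state();print(s["time_s"],s["ee_pos"],s["gripper_width"],s["finger_force"])
w=robot.read_camera("wrist");t=robot.read_camera("top")
a=cv2.resize(t["image"][110:310,180:430,::-1],None,fx=1.6,fy=1.6,interpolation=cv2.INTER_CUBIC)
b=cv2.resize(w["image"][:,:,::-1],None,fx=.625,fy=.625);b=np.vstack([b,np.zeros((70,400,3),np.uint8)])
cv2.imwrite("pics/p6.png",np.hstack([a,b]))
```

```text
49.1 [ 0.62649349 -0.0105015   0.19839334] 0.03557493066760269 30.706458427011967
```

View pics/p6.png

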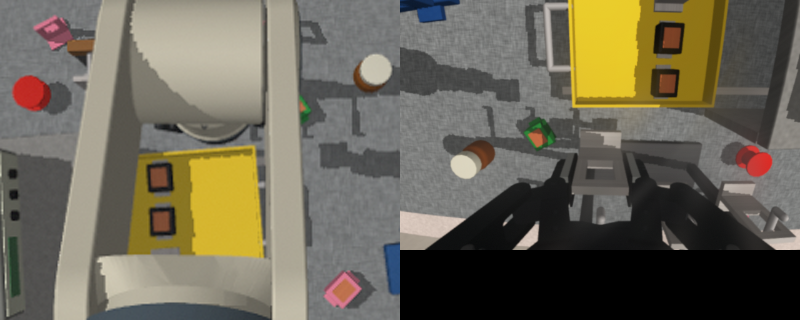

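The bracket hangs in the fingers and is clear of its peg. Both chokes sit in the tray. I'll place the bracket.

move_arm(targets=[-1,0.82,0.18,0,0,-1,0.82,0.18,0,0,-1,0.82,0.18,0,0,-1,0,0,0.8,0,-1,0,0,1,0,-1,0,0,1,0,-1,0,0,1,0,-1,0,0,1,0,-1,0,0,1,0,-1,0,0,1,0,-1,0,0,0.3,0,-1,0,0,0.15,0,-1,0,0,0,0,0.2,0,0,0,0,0.2,0,0,0,0,0.2,0,0,0,0])

```text
time_s: 51.2
ee_pos: [0.5777, -0.0026, 0.0536]
ee_rot: [-3.142, 0.001, -3.082]
wrist_force: [0.1, 0.7, -0.3]
gripper_width: 0.0511
finger_force: 0.0
```

move_arm(targets=[0.2,0,0,-0.5,0,0.2,0,0,-1,0,0.2,0,0,-1,0,0.2,0,0,-1,0,0.2,0,0,-1,0,0.2,0,0,-1,0,0.2,0,0,-1,0,0.2,0,0,-1,0,0.2,0,0,-1,0,0.2,0,0,-1,0,0.2,0,0,-1,0,0.2,0,0,-1,0,0.2,0,0,-1,0])

```text
time_s: 52.82
ee_pos: [0.5772, -0.0026, 0.3047]
ee_rot: [-3.142, 0.001, -3.082]
wrist_force: [0.6, 0.4, -0.1]
gripper_width: 0.0512
finger_force: 0.0
```

move_arm(targets=[0.2,-0.935,0.53,0,0,0.2,-0.935,0.53,0,0,0.2,-0.935,0.53,0,0,0.2,-0.935,0.53,0,0,0.2,-0.935,0.53,0,0,0.2,-0.935,0.53,0,0,0.2,0,0,1,0,0.2,0,0,1,0,0.2,0,0,1,0,0.2,0,0,1,0,0.2,0,0,1,0,0.2,0,0,1,0,0.2,0,0,0,0,-1,0,0,0,0,-1,0,0,0,0,-1,0,0,0,0,-1,0,0,0,0])

```text
time_s: 54.95
ee_pos: [0.6858, 0.0676, 0.1837]
ee_rot: [3.142, 0.001, -3.082]
wrist_force: [-0.2, 0.5, 0.6]
gripper_width: 0.0355
finger_force: 30.9
```

move_arm(targets=[-1,0,0,-0.35,0,-1,0,0,-0.35,0,-1,0,0,0,0,-1,0.5,0,0,0,-1,0.5,0,0,0,-1,0.5,0,0,0,-1,0.5,0,0,0,-1,0.5,0,0,0,-1,0.5,0,0,0,-1,0,0,0,0])

```text
time_s: 56.2
ee_pos: [0.625, 0.064, 0.1974]
ee_rot: [-3.142, -0.0, -3.082]
wrist_force: [0.1, 0.2, 0.0]
gripper_width: 0.0354
finger_force: 30.9
```

move_arm(targets=[-1,0.938,-0.528,0,0,-1,0.938,-0.528,0,0,-1,0.938,-0.528,0,0,-1,0.938,-0.528,0,0,-1,0.938,-0.528,0,0,-1,0.938,-0.528,0,0,-1,0,0,0.8,0,-1,0,0,1,0,-1,0,0,1,0,-1,0,0,1,0,-1,0,0,1,0,-1,0,0,1,0,-1,0,0,1,0,-1,0,0,0.25,0,-1,0,0,0.15,0,-1,0,0,0,0,0.2,0,0,0,0,0.2,0,0,0,0,0.2,0,0,0,0])

```text
time_s: 58.58
ee_pos: [0.5174, -0.006, 0.0536]
ee_rot: [-3.142, 0.001, -3.082]
wrist_force: [-0.8, -0.6, 0.2]
gripper_width: 0.051
finger_force: 0.0
```

move_arm(targets=[0.2,0,0,-0.5,0,0.2,0,0,-1,0,0.2,0,0,-1,0,0.2,0,0,-1,0,0.2,0,0,-1,0,0.2,0,0,-1,0,0.2,0,0,-1,0,0.2,0,0,-1,0,0.2,0,0,-1,0,0.2,0,0,-1,0,0.2,0,0,-1,0,0.2,0,0,-1,0,0.2,0,0,-1,0])

```text
time_s: 60.2
ee_pos: [0.5169, -0.006, 0.3047]
ee_rot: [-3.142, 0.001, -3.082]
wrist_force: [0.4, -0.1, 0.3]
gripper_width: 0.0514
finger_force: 0.0
```

move_arm(targets=[0.2,-0.963,0.766,0,0,0.2,-0.963,0.766,0,0,0.2,-0.963,0.766,0,0,0.2,-0.963,0.766,0,0,0.2,-0.963,0.766,0,0,0.2,-0.963,0.766,0,0,0.2,-0.963,0.766,0,0,0.2,-0.963,0.766,0,0,0.2,-0.963,0.766,0,0,0.2,0,0,0,0])

```text
time_s: 61.45
ee_pos: [0.6827, 0.144, 0.3017]
ee_rot: [3.141, -0.001, -3.08]
wrist_force: [-0.2, 0.6, -0.0]
gripper_width: 0.0511
finger_force: 0.0
```

Run:
```python
from lib import *
s=robot.state();print(s["time_s"],s["ee_pos"],s["gripper_width"],s["finger_force"])
w=robot.read_camera("wrist");cv2.imwrite("pics/w7.png",w["image"][:,:,::-1])
```

```text
61.45 [0.68272229 0.1439695  0.30173424] 0.051131796576581394 0.0
```

View pics/w7.png

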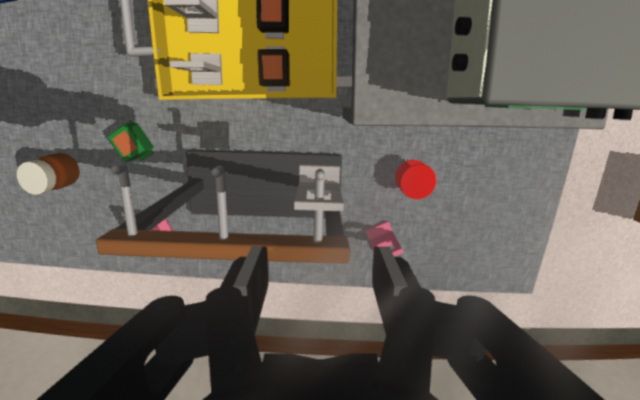

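Two brackets stand in the tray. The third hangs on its peg at (319,206), centred between the fingers. I'll grip it.

move_arm(targets=[0.2,0,0,1,0,0.2,0,0,1,0,0.2,0,0,1,0,0.2,0,0,1,0,0.2,0,0,1,0,0.2,0,0,1,0,0.2,0,0,0,0,-1,0,0,0,0,-1,0,0,0,0,-1,0,0,0,0,-1,0,0,0,0])

```text
time_s: 62.88
ee_pos: [0.6821, 0.1421, 0.1837]
ee_rot: [3.141, 0.001, -3.082]
wrist_force: [0.6, -0.5, 1.3]
gripper_width: 0.0352
finger_force: 31.0
```

move_arm(targets=[-1,0,0,-0.35,0,-1,0,0,-0.35,0,-1,0,0,0,0,-1,0.5,0,0,0,-1,0.5,0,0,0,-1,0.5,0,0,0,-1,0.5,0,0,0,-1,0.5,0,0,0,-1,0.5,0,0,0,-1,0,0,0,0])

```text
time_s: 64.12
ee_pos: [0.6213, 0.1384, 0.1974]
ee_rot: [-3.142, -0.0, -3.082]
wrist_force: [0.4, -0.4, -0.8]
gripper_width: 0.0354
finger_force: 31.0
```

move_arm(targets=[-1,0.963,-0.766,0,0,-1,0.963,-0.766,0,0,-1,0.963,-0.766,0,0,-1,0.963,-0.766,0,0,-1,0.963,-0.766,0,0,-1,0.963,-0.766,0,0,-1,0.963,-0.766,0,0,-1,0.963,-0.766,0,0,-1,0.963,-0.766,0,0,-1,0,0,0,0])

```text
time_s: 65.38
ee_pos: [0.456, -0.0106, 0.1973]
ee_rot: [-3.142, -0.0, -3.083]
wrist_force: [0.1, -0.3, -1.1]
gripper_width: 0.0352
finger_force: 31.0
```

move_arm(targets=[-1,0,0,0.8,0,-1,0,0,1,0,-1,0,0,1,0,-1,0,0,1,0,-1,0,0,1,0,-1,0,0,1,0,-1,0,0,1,0,-1,0,0,0.25,0,-1,0,0,0.15,0,-1,0,0,0,0,0.2,0,0,0,0,0.2,0,0,0,0,0.2,0,0,0,0,0.2,0,0,-0.5,0,0.2,0,0,-1,0,0.2,0,0,-1,0,0.2,0,0,-1,0,0.2,0,0,-1,0])

```text
time_s: 67.62
ee_pos: [0.4573, -0.0096, 0.1446]
ee_rot: [-3.142, 0.001, -3.082]
wrist_force: [-0.2, 0.5, 0.1]
gripper_width: 0.0509
finger_force: 0.0
```

move_arm(targets=[0.2,-0.407,-0.921,0,0,0.2,-0.407,-0.921,0,0,-1,-0.407,-0.921,0,0,-1,-0.407,-0.921,0,0,-1,-0.407,-0.921,0,0,-1,-0.407,-0.921,0,0,-1,-0.407,-0.921,0,0,-1,0,0,0,0,-1,0,0,0,0])

```text
time_s: 68.75
ee_pos: [0.5214, -0.1347, 0.143]
ee_rot: [3.141, -0.001, -3.082]
wrist_force: [-1.1, 0.9, -0.1]
gripper_width: -0.0002
finger_force: 0.0
```

Run:
```python
from lib import *
s=robot.state();print(s["time_s"],s["ee_pos"],s["gripper_width"])
w=robot.read_camera("wrist");t=robot.read_camera("top");c=robot.read_camera("scene")
a=cv2.resize(t["image"][110:310,180:430,::-1],None,fx=1.6,fy=1.6,interpolation=cv2.INTER_CUBIC)
b=cv2.resize(w["image"][:,:,::-1],None,fx=.625,fy=.625)
d=cv2.resize(c["image"][130:300,160:445,::-1],None,fx=1.4,fy=1.4);o=np.zeros((560,800,3),np.uint8)
o[:320,:400]=a;o[:250,400:]=b;o[320:320+238,:399]=d
cv2.imwrite("pics/p8.png",o)
H=hsv(w);m=cv2.inRange(H,(20,150,70),(32,255,255))>0
```

```text
68.75 [ 0.52144802 -0.13472022  0.14302491] -0.00015507287709062018
```

View pics/p8.png

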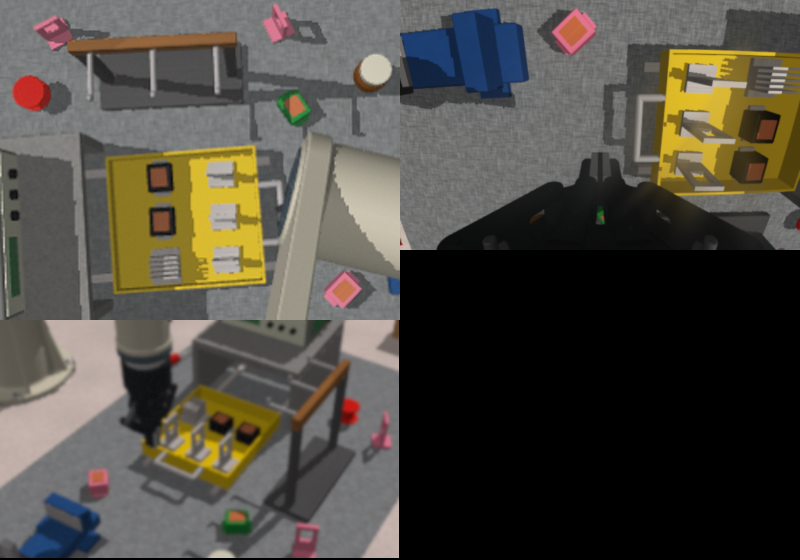

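All items stand in the tray. The block's fins are at crop (165,265), the chokes at (160,177) and (162,220), and the brackets at (222,173), (224,215) and (227,260). The closed gripper is behind the handle, so I'll lower it and push.

move_arm(targets=[-1,0,0,1,0,-1,0,0,1,0,-1,0,0,1,0,-1,0,0,1,0,-1,0,0,1,0,-1,0,0,0.4,0,-1,0,0.3,0,0,-1,0,0.3,0,0,-1,0,0.3,0,0,-1,0,0.3,0,0,-1,0,0.3,0,0,-1,0,0.3,0,0,-1,0,0.3,0,0,-1,0,0.3,0,0,-1,0,0.3,0,0,-1,0,0.3,0,0])

```text
time_s: 70.9
ee_pos: [0.5184, -0.0746, 0.0353]
ee_rot: [-3.142, 0.0, -3.082]
wrist_force: [0.3, -3.3, 2.4]
gripper_width: -0.0001
finger_force: 1.8
```

move_arm(targets=[-1,0,0.4,0,0,-1,0,0.4,0,0,-1,0,0.4,0,0,-1,0,0.4,0,0,-1,0,0.4,0,0,-1,0,0.4,0,0,-1,0,0.4,0,0,-1,0,0.4,0,0,-1,0,0.4,0,0,-1,0,0.4,0,0,-1,0,0.4,0,0,-1,0,0.4,0,0,-1,0,0.4,0,0,-1,0,0.4,0,0,-1,0,0.4,0,0,-1,0,0.4,0,0,-1,0,0.2,0,0])

```text
time_s: 73.03
ee_pos: [0.5102, 0.0573, 0.0351]
ee_rot: [3.142, -0.0, -3.081]
wrist_force: [-1.2, -2.9, 1.6]
gripper_width: -0.0
finger_force: 1.7
```

move_arm(targets=[-1,0,0.15,0,0,-1,0,0.15,0,0,-1,0,0,0,0])

```text
time_s: 73.4
ee_pos: [0.51, 0.0631, 0.0352]
ee_rot: [3.141, 0.0, -3.082]
wrist_force: [0.2, 0.5, -0.0]
gripper_width: -0.0003
finger_force: 0.0
```

Run:
```python
from lib import *
s=robot.state();print(s["time_s"],s["ee_pos"],s["wrist_force"])
t=robot.read_camera("top")
crop(t,(280,240),320,200,2,"p9")
```

```text
73.4 [0.51003594 0.06306659 0.03520287] [ 0.1520651   0.47700856 -0.00364083]
```

View pics/p9.png

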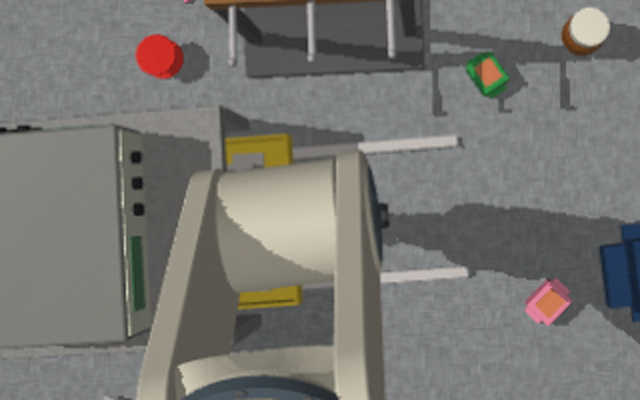

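The tray is mostly under the shelf and its rear wall still shows at (290,150). I'll keep pushing in small steps until it meets the stop.

move_arm(targets=[-1,0,0.2,0,0,-1,0,0.2,0,0,-1,0,0.2,0,0])

```text
time_s: 73.82
ee_pos: [0.5094, 0.0749, 0.0353]
ee_rot: [-3.142, 0.0, -3.082]
wrist_force: [0.5, -4.0, -0.4]
gripper_width: -0.0002
finger_force: 1.7
```

move_arm(targets=[-1,0,0.15,0,0,-1,0,0.15,0,0])

```text
time_s: 74.08
ee_pos: [0.5092, 0.0792, 0.0353]
ee_rot: [-3.139, 0.0, -3.079]
wrist_force: [4.1, -31.5, 0.4]
gripper_width: 0.0001
finger_force: 15.7
```

move_arm(targets=[-1,0,0.12,0,0,-1,0,0.12,0,0])

```text
time_s: 74.32
ee_pos: [0.5091, 0.08, 0.0353]
ee_rot: [-3.133, -0.0, -3.077]
wrist_force: [6.9, -61.8, 2.5]
gripper_width: -0.0001
finger_force: 31.1
```

The tray is at its stop. I'll back off and go to the vise grip.

move_arm(targets=[-1,0,-0.5,0,0,-1,0,-1,0,0,-1,0,-1,0,0,-1,0,-0.5,0,0,-1,0,0,-1,0,-1,0,0,-1,0,-1,0,0,-1,0,-1,0,0,-1,0,-1,0,0,-1,0,-1,0,0,-1,0])

```text
time_s: 75.58
ee_pos: [0.5121, 0.0262, 0.1559]
ee_rot: [3.141, -0.0, -3.082]
wrist_force: [1.4, -0.2, -0.0]
gripper_width: 0.0005
finger_force: 0.0
```

move_arm(targets=[0.2,0.2,-0.98,0,0,0.2,0.2,-0.98,0,0,0.2,0.2,-0.98,0,0,0.2,0.2,-0.98,0,0,0.2,0.2,-0.98,0,0,0.2,0.2,-0.98,0,0,0.2,0.2,-0.98,0,0,0.2,0.2,-0.98,0,0,0.2,0.2,-0.98,0,0,0.2,0.2,-0.98,0,0,0.2,0.2,-0.98,0,0,0.2,0.2,-0.98,0,0,0.2,0.2,-0.98,0,0,0.2,0.2,-0.98,0,0,0.2,0.2,-0.98,0,0,0.2,0.2,-0.98,0,0,0.2,0.2,-0.98,0,0,0.2,0.2,-0.98,0,0,0.2,0.2,-0.98,0,0,0.2,0.2,-0.98,0,0])

```text
time_s: 78.08
ee_pos: [0.4556, -0.3718, 0.1553]
ee_rot: [-3.142, 0.0, -3.082]
wrist_force: [-0.1, -0.8, 0.2]
gripper_width: 0.0513
finger_force: 0.0
```

move_arm(targets=[0.2,0.2,-0.98,0,-0.28,0.2,0,0,0,0,0.2,0,0,0,0])

```text
time_s: 78.45
ee_pos: [0.4528, -0.3901, 0.1551]
ee_rot: [3.141, -0.0, -3.049]
wrist_force: [0.0, -0.2, 0.7]
gripper_width: 0.051
finger_force: 0.0
```

Run:
```python
from lib import *
s=robot.state();print(s["time_s"],s["ee_pos"],s["ee_rot"],s["wrist_force"])
w=robot.read_camera("wrist");t=robot.read_camera("top")
o=np.zeros((400,790,3),np.uint8);o[:250,:400]=cv2.resize(w["image"][:,:,::-1],None,fx=.625,fy=.625)
o[:400,400:]=cv2.resize(t["image"][110:310,100:295,::-1],None,fx=2,fy=2)
cv2.imwrite("pics/p10.png",o)
```

```text
78.45 [ 0.45282065 -0.39007119  0.15508994] [ 3.14099651e+00 -2.96474533e-04 -3.04904114e+00] [ 0.00274793 -0.24014382  0.66210887]
```

View pics/p10.png

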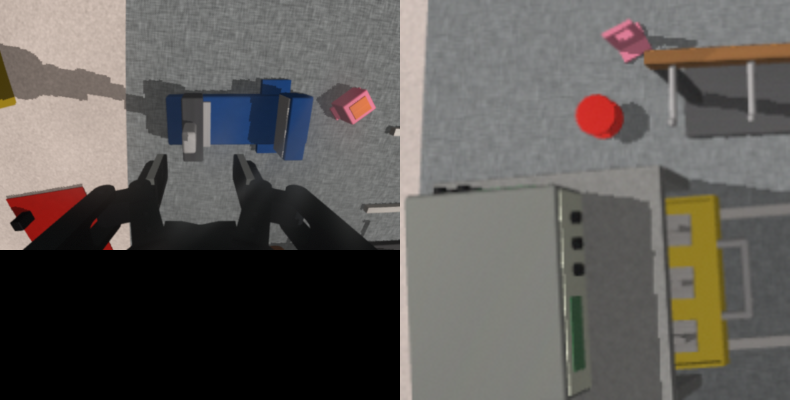

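The tray is home with its brackets upright, and the vise post stands between the fingers. I'll pinch the post and close the jaw.

move_arm(targets=[0.2,0,-0.33,0.4,0,0.2,0,0,1,0,0.2,0,0,1,0,0.2,0,0,1,0,0.2,0,0,0,0,-1,0,0,0,0,-1,0,0,0,0,-1,0,0,0,0,-1,0,0,0,0,-1,0,0,0,0], grip_force=40)

```text
time_s: 79.8
ee_pos: [0.4543, -0.3979, 0.0884]
ee_rot: [-3.139, 0.001, -3.048]
wrist_force: [-1.6, -4.2, 6.2]
gripper_width: 0.0136
finger_force: 40.1
```

move_arm(targets=[-1,0,0.2,0,0,-1,0,0.2,0,0,-1,0,0.2,0,0,-1,0,0.2,0,0,-1,0,0.2,0,0,-1,0,0.2,0,0,-1,0,0.2,0,0,-1,0,0.2,0,0,-1,0,0.2,0,0,-1,0,0.2,0,0,-1,0,0.1,0,0,-1,0,0,0,0])

```text
time_s: 81.3
ee_pos: [0.4501, -0.356, 0.0884]
ee_rot: [-3.139, 0.001, -3.048]
wrist_force: [-2.4, -4.4, 7.1]
gripper_width: 0.0132
finger_force: 40.5
```

move_arm(targets=[-1,0,0.12,0,0,-1,0,0,0,0])

```text
time_s: 81.55
ee_pos: [0.4501, -0.3559, 0.0885]
ee_rot: [-3.135, 0.002, -3.047]
wrist_force: [-5.1, -16.7, 1.4]
gripper_width: 0.0129
finger_force: 39.9
```

move_arm(targets=[-1,0,0.08,0,0,-1,0,0,0,0])

```text
time_s: 81.8
ee_pos: [0.4502, -0.3558, 0.0885]
ee_rot: [-3.133, 0.002, -3.047]
wrist_force: [-4.9, -25.1, -2.7]
gripper_width: 0.0134
finger_force: 39.6
```

The jaw is against its stop. I'll release it, lift away and check.

move_arm(targets=[0.2,0,-0.2,0,0,0.2,0,0,0,0,0.2,0,0,0,0,0.2,0,0,0,0,0.2,0,0,-1,0,0.2,0,0,-1,0,0.2,0,0,-1,0,0.2,0,0,-1,0,0.2,0,0,-1,0,0.2,0,0,-1,0,0.2,0,0,-1,0,0.2,0,-1,-0.5,0,0.2,0,-1,0,0,0.2,0,-1,0,0,0.2,0,-1,0,0,0.2,0,-1,0,0,0.2,0,0,0,0])

```text
time_s: 83.92
ee_pos: [0.4589, -0.4561, 0.2367]
ee_rot: [3.141, -0.0, -3.05]
wrist_force: [0.8, -0.1, 0.7]
gripper_width: 0.0511
finger_force: 0.0
```

Run:
```python
from lib import *
s=robot.state();print(s["time_s"],s["ee_pos"],s["wrist_force"])
t=robot.read_camera("top");c=robot.read_camera("scene")
o=np.zeros((600,800,3),np.uint8)
o[:300,:800]=cv2.resize(t["image"][165:325,110:537,::-1],(800,300))
o[300:600,:480]=cv2.resize(c["image"][110:310,130:450,::-1],(480,300))
cv2.imwrite("pics/p11.png",o)
print(plane(t,[d["centre"] for d in robot.masks_of(t,"jaw_grip")[:1]],.075))
```

```text
83.925 [ 0.4589257  -0.45611443  0.23669028] [ 0.83291045 -0.11718844  0.74018383]
[[ 0.46048267 -0.34554546  0.075     ]]
```

View pics/p11.png

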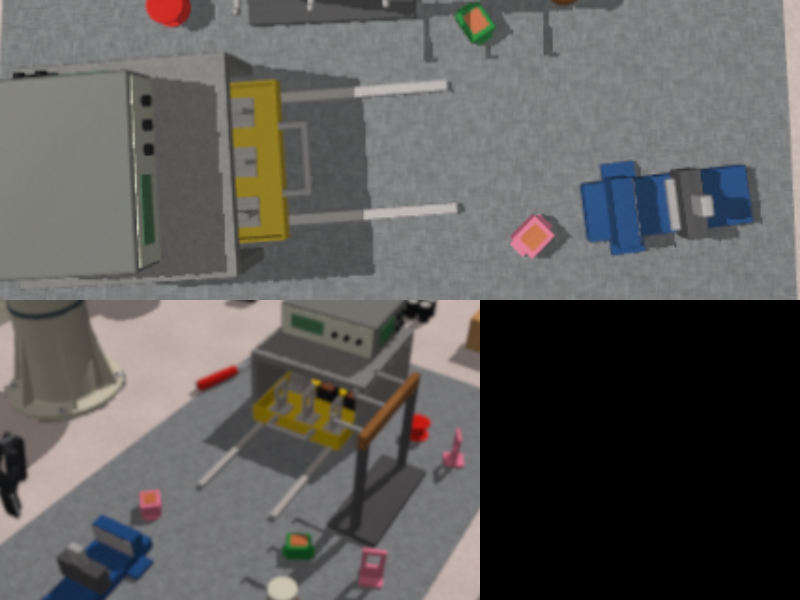

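Run:
```python
from lib import *
t=robot.read_camera("top")
f=lambda x,y:(110+x*427/800,165+y*160/300)
print("rear rim",plane(t,[f(278,80),f(288,240)],.044)[:,:2],"shelf front",plane(t,[f(224,55),f(237,275)],.143)[:,:2])
```

```text
rear rim [[0.60246906 0.12533664]
 [0.41391892 0.11394062]] shelf front [[0.62198912 0.16619237]
 [0.38928625 0.15173926]]
```

```bash
python3 -c "
from cell import robot
print(robot.hand_in())"
```

```text
the job is handed in; nothing more can be done
None
```

The job is handed in, but no verdict came back: in the last pictures the block, three brackets and two black chokes stand in the tray, which is pushed against its stop under the shelf, the vise jaw is closed again, and the spool and jar were never touched.

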